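# Hang up the setting bar, then seat a handrail tube in the V-blocks and hold it

## Task

The jig is set up, so take the setting bar out of its V-blocks and hang it by its bow handle on the hook stand. Then fetch the thick tube from the wooden rest, lay it in both V-blocks with one end up against the jig's end stop, and finish while holding it there, pressed firmly down (about 15 N) onto both faces of the vees, ready for tacking. Leave the thin tube, mallet, spanner and flap disc where they lie.

Things in the scene. Friction and masses are not known exactly. Their poses are not given: they have to be found in the camera images.
- jig: Jig fixed to the bench: steel plate 130 x 250 x 14 mm, on it two V-blocks and an end stop in line along the jig's y. V-blocks 76 mm wide (x), 30 mm thick (y), top 64 mm above the bench, centred at y = -52 and +52 mm; the 74 mm between them are free down to the plate (nothing there over 22 mm high). Origin: underside, midway between the V-blocks; z up.
- jig_home (a point): Where the centre of the thick tube lies when it is fully home in both vees with its end on the stop: 69 mm above the jig's origin. Axes as the jig.
- stop_face (a point): Point on the end stop's inner face, on the seated tube's axis, 90 mm from jig_home along the jig's +y. The stop is an upright plate 60 mm wide, 12 mm thick, top 90 mm above the bench, only at the +y end, beyond this point.
- vee_front: The vee faces (of both V-blocks) on the jig's -x side, sloping 45 degrees, facing up and to +x. The 90-degree vees run along y, 50 mm wide at the top, 25 mm deep, bottom 39 mm above the bench. Ground and oiled, slippery (friction about 0.15). Part of the jig; origin and axes are the jig's.
- vee_rear: The vee faces (of both V-blocks) on the jig's +x side, sloping 45 degrees, facing up and to -x. Ground and oiled, slippery (friction about 0.15). Part of the jig; origin and axes are the jig's.
- setting_bar: Setting bar: dark steel bar, 42.4 mm diameter, 170 mm long along its y, about 0.45 kg, with a bow handle of 10 mm round rod on top (+z): legs at y = -55 and +55 mm, straight crossbar between them, the window under it 50 mm high and 100 mm long. Starts loose in both vees, handle up, clear of the stop. Origin: centre of the bar, on its axis.
- handle_mid (a point): Middle of the handle's crossbar, on its centre line, 76 mm above the setting bar's axis. The crossbar (10 mm thick) runs along y and can be gripped across from above; grip it about 30 mm beside the middle and the middle stays free for the hook.
- hook: Hook stand fixed to the bench: round foot 110 mm diameter, 12 mm high; post 18 mm diameter; at its top a level arm of 10 mm round rod reaching to the hook's own -x, centre line 175 mm above the bench, ending in an upturned tip 100 mm from the post's axis. Nothing of it is higher than the tip, 194 mm. Origin: centre of the foot, on the bench.
- hook_seat (a point): On top of the hook's arm, 180 mm above the bench, 55 mm from the post's axis: where a handle hangs. Its x axis points from the tip to the post, so a handle is brought in along +x with its crossbar along y, over the tip, and lowered.
- hook_tip (a point): Highest point of the hook's upturned tip, 194 mm above the bench and 45 mm from hook_seat towards the hook's -x; the tip rises 14 mm above the top of the arm and is 10 mm thick.
- rest: Wooden tube rest fixed to the bench: board 200 x 160 x 8 mm with two notched bearers along x at y = -60 and +60 mm (26 mm wide; tubes lie 24 mm above the bench, notch cheeks reach 32 mm). Two places for a tube, along y, at x = -45 and +45 mm; between the bearers 94 mm are free down to the board. Origin: centre of the underside.
- tube: The thick tube: bright steel handrail tube, 42.4 mm diameter, 180 mm long along its y axis, both ends alike, about 0.36 kg. At the start it lies in one of the two places of the rest, its axis 45 mm above the bench. It lifts straight up. Origin: its centre, on the axis.
- tube_end_a (a point): Centre of the tube's end at its +y, 90 mm from its centre.
- tube_end_b (a point): Centre of the tube's end at its -y, 90 mm from its centre.
- thin_tube: The thin tube, to be left alone: same bright steel, 26.9 mm diameter, 200 mm long along y, in the other place of the rest. Origin: its centre.
- mallet: Wooden mallet, to be left alone: barrel-shaped head 64 mm diameter, 80 mm long, handle 190 mm; lies beyond the jig. Origin: on the bench, under the handle.
- spanner: Steel spanner 190 mm long, to be left alone; lies beyond the jig. Origin: on the bench, about its middle.
- flap_disc: Brown and black grinding flap disc, 115 mm diameter, 10 mm high, to be left alone; lies beyond the jig. Origin: centre of its underside.
Mind the look-alikes: they are no part of the job. What is shaped like the tube but red or turquoise is not meant.

How it is judged (in metres and radians):
On the way, in this order (a step that is already met when the one before it is completed fails the run):
1. the setting bar hangs from the hook by its handle, let go (contact force between setting_bar and hook above 2 N and distance between handle_mid and hook_seat below 0.05 m and height (world z) of setting_bar above 0.08 m and contact force between setting_bar and the arm below 0.1 N and contact force between setting_bar and jig below 0.1 N), for 0.3 s.
2. the thick tube is carried clear of the rest by the fingers (contact force between tube and the fingers above 2 N and contact force between tube and rest below 0.1 N and height (world z) of tube above 0.06 m), for 0.1 s.
At the end, for the whole second after the job is handed in: Tube at rest in both vees, ends at most 2 mm high, axis within 0.03 rad, end within 3 mm of the stop, still held by the fingers, front and rear vee faces each carrying over 5 N (own weight gives 2.5 N); bar hanging still, untouched, on the hook, handle middle within 50 mm of hook_seat (contact force between tube and vee_front above 5 N and contact force between tube and vee_rear above 5 N and contact force between tube and the fingers above 3 N and z of each of tube_end_a, tube_end_b in the frame of jig_home below 0.002 m and z of tube in the frame of jig_home above -0.003 m and y of tube in the frame of jig_home between -0.003 and 0.003 m and angle between the y axis of tube and the y axis of jig, either way round below 0.03 rad and linear speed of tube below 0.01 m/s and contact force between setting_bar and hook above 2 N and distance between handle_mid and hook_seat below 0.05 m and height (world z) of setting_bar above 0.08 m and contact force between setting_bar and the arm below 0.1 N and linear speed of setting_bar below 0.05 m/s); the arm keeps its last pose, push and grip.
It fails at once if the thin tube is disturbed (over 25 mm) (distance of thin_tube from where it was at the start of the episode above 0.025 m).
It fails at once if the mallet is disturbed (over 25 mm) (distance of mallet from where it was at the start of the episode above 0.025 m).
It fails at once if the spanner is disturbed (over 25 mm) (distance of spanner from where it was at the start of the episode above 0.025 m).
It fails at once if the flap disc is disturbed (over 25 mm) (distance of flap_disc from where it was at the start of the episode above 0.025 m).
It also fails if it takes over 64 s, if anything falls off the work surface, if the arm or the gripper's body presses on something with over 40 N, if the wrist force passes 120 N, or if a joint passes its speed limit or range.

## Robot

A 6-joint arm with a two-finger parallel gripper is mounted at the origin on the work surface. World frame = base frame: x ahead of the robot, y to its left, z up, the work surface at z = 0. Lengths are in mm, angles in rad, forces in N, time in s.
With the tool pointing down it reaches from about 300 to 775 mm from the base axis. Payload 14.6 kg.
Tool frame: the origin (TCP) lies between the finger pads; the fingertips stand manip.tip_reach ahead of it and the grasp point (between the pads) lies 5 mm behind it (manip.tip_reach is the distance from the TCP to the fingertips, in mm); z points along the fingers, y is the line along which they close (so a half turn about z gives the same grasp; the last joint's range is limited). The gripper opens to 94 mm and grips with 3 to 60 N. Pads are 16 mm wide; open, the fingers measure 119 mm over their backs; the gripper's body (75 mm by 177 mm) begins 78 mm behind the grasp point.
Start: joints at [1.173, 0.3, 1.521, -0, 1.321, -0.067], TCP at [178.637, 520.171, 219.446] pointing down, gripper open.
Joint ranges: [-3.03, 3.03], [-0.79, 2.21], [0.23, 2.52], [-1.04, 4.18], [0, 3.07], [-2.55, 2.55]. Speed limits (rad/s): [2.22, 2.22, 2.57, 3.14, 3.14, 3.14].

## Interface

Orientations are given as [roll, pitch, yaw] about the fixed x, y, z axes, in that order (R = Rz(yaw) Ry(pitch) Rx(roll)).
In Python, from cell import manip gives the robot as it stands. The module is installed in compiled form; this text tells all that it offers.
- The arm moves only by the shell command python3 -m creep 'ROWS' [FORCE]. ROWS is JSON, a list of rows, each a list of 3 entries, a list of its own where there are three numbers: the opening, from -1 (shut) to 1 (fully open), then the shift along the tool's x, y, z in cm, then the turn about the tool's z in units of 5 degrees (1.0 is 5 degrees). In form: [[grip, [tx, ty, tz], roll], ...]. A call has 1 to 12 rows; each row is the pose to reach, as a shift and turn from the pose commanded when the call began, along the tool's axes at that moment; what a row does not reach only later rows make up. A row lasts 1/10 s, in which the tool goes at most 50 mm and 8.59 degrees, less where a joint would pass 70% of its speed; a pose out of reach is approached as far as the arm can. A call with a gripper value outside its range is refused whole. The fingers move at their own pace and stop on an object; FORCE is the grip in N (left out, the last holds). Time passes only in rows, so rows that repeat a pose let the fingers close. It gives the time, the measured TCP pose, the force, the opening and the grip force at its end, in the units of the state.
- manip.read_state(): the state, without advancing time (a new reading comes with each control period).
- manip.camera(name): name is "side" or "top"; returns the picture (400x640x3 uint8, red, green, blue); there is no depth.
- manip.camera_params(name): a dict with "fovy" (degrees; the focal length in pixels is half the picture's height over the tangent of half this angle, whatever the lens; pixels are square), "cx", "cy" (the principal point, pixels), "k1" (the pictures are not rectified: a ray, as slopes to the right and down, at radius r is drawn at 1 + k1 r^2 times it, then the intrinsics apply), "origin" and "attitude" of the camera in the world. Camera axes: x right, y down, z forward; pixel columns grow to the right and rows downward; lengths in mm; the calibration is good to about 2 mm. A picture is of the moment at which its call begins. camera_params takes no time and is no camera call.
- manip.sign_off(): hands the job in; it is judged then, once.
The state is a dict: "clock": time; "joints": joint angles; "qd": joint speeds; "effort": joint torques, N m; "eef_pos": TCP position; "eef_rot": TCP orientation; "wrist_force": force on the tool from outside, world axes, zero at the start; "moment": the same for the moment, N m; "finger_gap": finger opening in mm; "finger_force": force on a finger pad.
Only numpy, scipy, OpenCV 4.12 (cv2) and the standard library are available. Lean on these libraries where they do the work, as an engineer would, in place of code of your own. Each camera call takes 0.05 s, during which the arm holds its last target. There are 200 camera calls.

## Working session

There is one attempt and no reset: what is moved stays moved. The work goes in short steps, Python scripts to look and compute and a shell command to move; the robot and the scene stay as the last step left them, time stands still between calls to the robot, and variables do not carry over. Pictures are saved under pics/ and viewed, at most 11 in all, crops included, and the job is handed in when it is done.

```bash
mkdir -p pics; cat > h.py <<'E'
import numpy as np, cv2
from cell import manip
from scipy.spatial.transform import Rotation as R
def K(n):
    p=manip.camera_params(n); f=200/np.tan(np.radians(p['fovy'])/2); return p,f
def att(p):
    a=np.array(p['attitude'],float)
    return a if a.shape==(3,3) else R.from_euler('xyz',a).as_matrix()
def ray(n,u,v):
    p,f=K(n); d=np.array([(u-p['cx'])/f,(v-p['cy'])/f]); s=d.copy()
    for _ in range(30): s=d/(1+p['k1']*(s@s))
    return np.array(p['origin'],float), att(p)@np.array([s[0],s[1],1])
def onz(n,u,v,z):
    o,d=ray(n,u,v); return (o+d*(z-o[2])/d[2])
def proj(n,P):
    p,f=K(n); c=att(p).T@(np.array(P,float)-np.array(p['origin'])); s=c[:2]/c[2]
    s=s*(1+p['k1']*(s@s)); return s*f+[p['cx'],p['cy']]
def shot(n,name):
    im=manip.camera(n); cv2.imwrite(f'pics/{name}.png',im[:,:,::-1]); return im
E
python3 - <<'E'
from h import *
for n in('top','side'): print(manip.camera_params(n)); shot(n,n+'0')
print(manip.tip_reach, manip.read_state())
E
```

```text
{'fovy': 57.399754117926115, 'cx': 321.4162647342569, 'cy': 195.79108235714926, 'k1': -0.005483559796922889, 'origin': array([ 396.5435337 ,  -85.76184213, 1196.01179355]), 'attitude': array([-3.00568479,  0.02702533, -1.56737169])}
{'fovy': 49.2212997365677, 'cx': 320.6227313756526, 'cy': 199.99491005904827, 'k1': 0.008040083361828012, 'origin': array([ 135.98782966, -907.85999537,  886.4918097 ]), 'attitude': array([-2.26191897, -0.01768651, -0.41728141])}
14.0 {'clock': 0.1, 'joints': array([ 1.17338331e+00,  3.00404127e-01,  1.52150647e+00,  1.02048649e-06,
        1.32070256e+00, -6.65689382e-02]), 'qd': array([-1.24032043e-03, -2.34614308e-03, -6.55020782e-05, -9.74211706e-05,
        1.77706608e-03,  3.62194983e-04]), 'effort': array([ 2.84395028e-03, -5.32641327e+01, -3.53284585e+01,  7.10261171e-02,
        2.35156284e-02, -6.42423970e-05]), 'eef_pos': array([178.56495067, 519.97669671, 218.95462097]), 'eef_rot': array([-3.14057447e+00, -6.88701778e-05,  2.81074828e+00]), 'wrist_force': array([ 0.61240089,  0.09235718, -0.49194152]), 'moment': array([ 0.0050045 ,  0.00557207, -0.02506641]), 'finger_force': 0.0, 'finger_gap': 93.72885316500572}
```

View pics/top0.png

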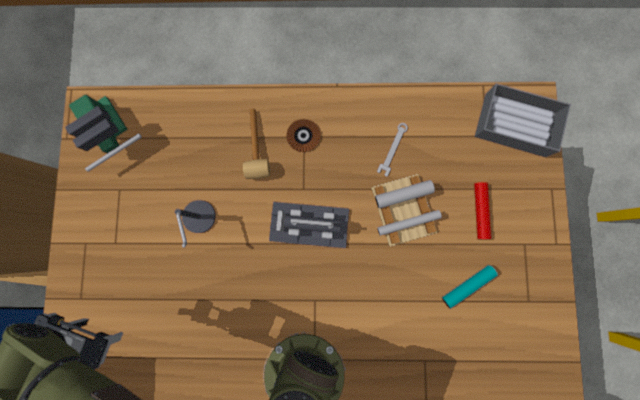

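View pics/side0.png

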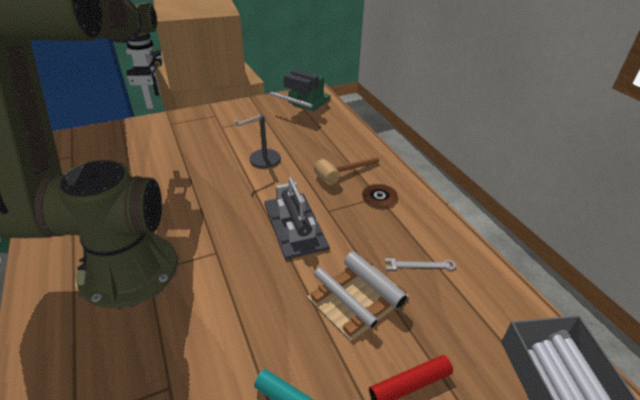

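Top view: the jig is at (311,225) with its stop on the left at (279,220), i.e. +y. The hook foot is at (199,216) with its arm towards (184,245). The rest is at (405,208).
Tube candidates:
- **Rest, upper place (405,194):** thicker, bright steel.
- **Rest, lower place (410,223):** thinner.
- **Red (483,211) and turquoise (470,286):** wrong colour.
- **Bin of tubes (520,120):** not in the rest.

The upper one in the rest fits the description. I'll confirm it in an enlarged crop.

```bash
python3 - <<'E'
from h import *
a=cv2.imread('pics/top0.png')[165:265,165:445]; b=cv2.imread('pics/side0.png')[100:340,225:415]
a=cv2.resize(a,(798,285),interpolation=cv2.INTER_CUBIC)
c=cv2.imread('pics/side0.png')
b1=cv2.resize(c[100:260,225:345],(225,300),interpolation=cv2.INTER_CUBIC); b2=cv2.resize(c[240:345,300:420],(343,300),interpolation=cv2.INTER_CUBIC)
b3=np.zeros((300,798-225-343,3),np.uint8)
cv2.imwrite('pics/crop0.png',np.vstack([a,np.hstack([b1,b2,b3])]))
for n,l in (('top',[(279,220),(345,227),(199,216),(184,245),(181,212)]),):
  for u,v in l: print(u,v,[onz(n,u,v,z).round(0)[:2] for z in(0,69,175)])
# bright-steel tube axis in rest
im=cv2.imread('pics/top0.png'); hsv=cv2.cvtColor(im,cv2.COLOR_BGR2HSV)
m=((hsv[:,:,1]<45)&(hsv[:,:,2]>100)).astype(np.uint8); m[:, :365]=0;m[:,450:]=0;m[:170]=0;m[250:]=0
n,l,s,c=cv2.connectedComponentsWithStats(m)
for i in range(1,n):
  if s[i,4]>60:
    ct=cv2.findContours((l==i).astype(np.uint8),0,2)[0][0]; print(s[i],c[i],cv2.minAreaRect(ct))
E
```

```text
279 220 [array([480.,  86.]), array([475.,  76.]), array([468.,  61.])]
345 227 [array([ 457., -130.]), array([ 454., -128.]), array([ 448., -124.])]
199 216 [array([493., 353.]), array([487., 327.]), array([479., 288.])]
184 245 [array([397., 398.]), array([397., 370.]), array([397., 327.])]
181 212 [array([506., 414.]), array([500., 385.]), array([490., 341.])]
[376 180  59  28 762] [405.06692913 193.4671916 ] ((405.26666259765625, 193.4229736328125), (13.215158462524414, 58.77436065673828), 73.88658142089844)
[378 210  64  25 545] [409.26605505 222.23486239] ((409.40570068359375, 222.16978454589844), (8.51635456085205, 64.69682312011719), 74.05460357666016)
```

View pics/crop0.png

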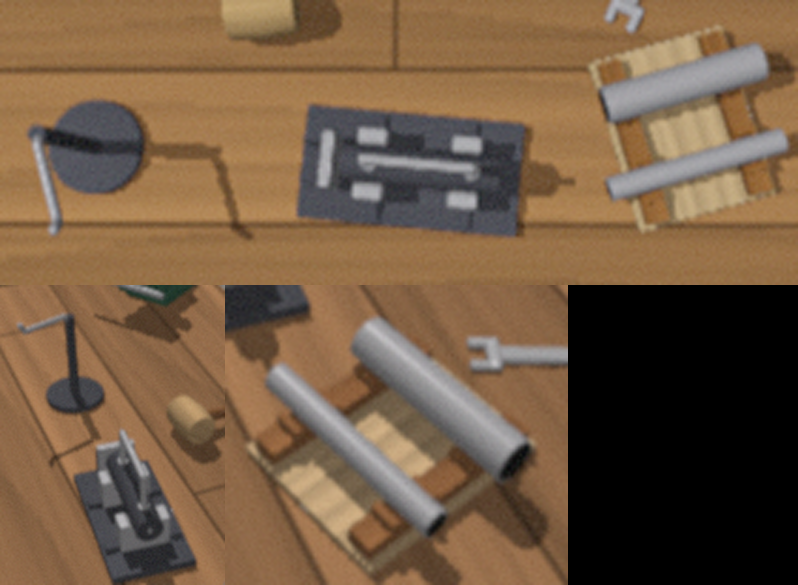

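The crop confirms it: the thick tube is the upper, far-side one at (405,193), 13 px wide. The thin tube at (409,222) is 8.5 px wide. The jig shows four bright land tops, with the handle crossbar between them; the stop is at +y. The hook arm runs from post top (178,211) to tip (184,246).

```bash
python3 - <<'E'
from h import *
im=cv2.imread('pics/top0.png'); hsv=cv2.cvtColor(im,cv2.COLOR_BGR2HSV)
def comps(x0,x1,y0,y1,vt,st=60,mn=6):
  m=((hsv[:,:,1]<st)&(hsv[:,:,2]>vt)).astype(np.uint8); k=np.zeros_like(m); k[y0:y1,x0:x1]=1; m*=k
  n,l,s,c=cv2.connectedComponentsWithStats(m)
  for i in range(1,n):
    if s[i,4]>=mn:
      ys,xs=np.where(l==i); w=hsv[ys,xs,2].astype(float)-vt+1; cc=(np.average(xs,weights=w),np.average(ys,weights=w))
      yield s[i],np.round(cc,2),cv2.minAreaRect(np.stack([xs,ys],1).astype(np.float32))
print('jig')
for s,c,r in comps(268,352,198,250,130): print(s,c,r[1:],[onz('top',*c,z)[:2].round(1) for z in(64,90,145)])
print('hook')
for s,c,r in comps(170,192,200,252,110): print(s,c,r)
q=lambda x,y:(165+x/2.85,165+y/2.85)
P=np.array([onz('top',*q(*c),14)[:2] for c in[(307,105),(525,124),(517,236),(298,217)]]); print(P.round(0),P.mean(0)); d=P[0]-P[1]+P[3]-P[2]; print('plate yaw of y-axis',np.arctan2(d[1],d[0]))
print('foot',onz('top',*q(98,146),12),'post',onz('top',*q(38,132),180),'tip',onz('top',*q(54,231),192))
# thick tube
c=(405.27,193.42);a=np.radians(73.89)
for c,L,z in((c,56,45+8),((409.4,222.17),62,40)):
  e=np.array([np.sin(a),-np.cos(a)])*L/2; A=onz('top',*(c-e),z);B=onz('top',*(c+e),z); print('tube',onz('top',*c,z),A,B,np.arctan2(*(A-B)[1::-1]))
# side check projections
b=lambda x,y:(225+x/1.875,100+(y-285)/1.875)
print('side tip px',b(22,329),'post',b(68,318))
def tri(p,q):
  o1,d1=ray('top',*p);o2,d2=ray('side',*q); d1/=np.linalg.norm(d1);d2/=np.linalg.norm(d2)
  t=np.linalg.lstsq(np.stack([d1,-d2],1),o2-o1,rcond=None)[0]; A=o1+d1*t[0];B=o2+d2*t[1]; return (A+B)/2,np.linalg.norm(A-B)
print('tri tip',tri(q(54,231),b(22,329)),'post',tri(q(38,132),b(68,318)))
E
```

```text
jig
[276 211   6  20  77] [278.86 220.17] ((3.8651037216186523, 19.32552146911621), 6.34019136428833) [array([474.8,  77.5]), array([473. ,  73.8]), array([469.2,  65.8])]
[291 210  10   6  49] [295.02 212.09] ((5.0, 9.0), 90.0) [array([500.1,  27.5]), array([497.7,  24.9]), array([492.7,  19.4])]
[324 213  10   6  51] [328.28 215.13] ((5.0, 9.0), 90.0) [array([490.7, -76.2]), array([488.5, -76.4]), array([484. , -76.8])]
[291 219  40   9 136] [310.43 221.92] ((39.54072952270508, 5.152535438537598), 4.899092674255371) [array([469.5, -20.8]), array([467.8, -22.3]), array([464.3, -25.5])]
[288 229  11   6  50] [293.06 231.88] ((5.0, 10.0), 90.0) [array([438.6,  32.7]), array([437.7,  30. ]), array([435.6,  24.3])]
[322 232  10   6  51] [326.67 234.97] ((5.0, 9.0), 90.0) [array([429.4, -71.2]), array([428.6, -71.6]), array([427. , -72.3])]
hook
[176 212  10  36 124] [180.45 228.99] ((181.0576934814453, 229.28846740722656), (35.497013092041016, 4.706786632537842), 78.69007110595703)
[[ 538.  106.]
 [ 516. -144.]
 [ 390. -134.]
 [ 411.  114.]] [463.8407241  -14.45293739]
plate yaw of y-axis 1.4862322834871864
foot [490.87178271 346.89564352  12.        ] post [491.29470284 346.2900051  180.        ] tip [394.20077557 320.08252407 192.        ]
tube [ 560.25245309 -317.96812689   53.        ] [ 535.64526975 -233.28049193   53.        ] [ 584.91337632 -402.85603749   53.        ] 1.853549760462654
tube [ 470.78483704 -331.02307576   40.        ] [ 443.63593171 -237.22311139   40.        ] [ 497.99101328 -425.0651529    40.        ] 1.8524687413158594
side tip px (236.73333333333332, 123.46666666666667) post (261.26666666666665, 117.6)
tri tip (array([397.8889641 , 323.54603468, 180.39891154]), np.float64(7.768522585302576)) post (array([492.27993059, 351.78928221, 167.22279945]), np.float64(0.43290963943515365))
```

```bash
cat >> h.py <<'E'
def rel(x,y,z,yaw=None,base=None):
    s=manip.read_state(); r=R.from_euler('xyz',s['eef_rot']); p=s['eef_pos'] if base is None else np.array(base)
    t=r.inv().apply(np.array([x,y,z])-p)/10; y0=s['eef_rot'][2]
    w=0 if yaw is None else -(yaw-y0)
    w=(w+np.pi/2)%np.pi-np.pi/2
    print('shift cm',t.round(2),'roll',round(np.degrees(w)/5,2),'at',p.round(1),'yaw',round(y0,4),'F',s['wrist_force'].round(1),'gap',round(s['finger_gap'],1),'ff',round(s['finger_force'],1),'t',s['clock'])
E
python3 -c "
from h import *
rel(462,-53,200,1.483)"
```

```text
shift cm [-45.42 -44.98   1.94] roll 15.21 at [178.6 520.  219. ] yaw 2.8107 F [ 0.6  0.1 -0.5] gap 93.7 ff 0.0 t 0.1
```

```bash
python3 -m creep '[[0.5,[-4,-4,0.2],1],[0.2,[-8,-8,0.4],2.5],[0,[-12,-12,0.6],4],[0,[-16,-16,0.8],5.5],[0,[-20,-20,1],7],[0,[-24,-24,1.2],8.5],[0,[-28,-28,1.4],10],[0,[-32,-32,1.6],11.5],[0,[-36,-36,1.8],13],[0,[-40,-40,1.9],14.5],[0,[-43,-43,1.9],15.2],[0,[-45.4,-45,1.9],15.2]]' 40; python3 -m creep '[[0,[0,0,0],0],[0,[0,0,0],0],[0,[0,0,0],0]]'; python3 - <<'E'
from h import *
rel(462,-53,140,1.483)
a=shot('side','s1');b=shot('top','t1')
c=np.hstack([cv2.resize(b[180:260,270:360],(450,400),interpolation=2),cv2.resize(a[150:280,240:350],(338,400),interpolation=2)])
cv2.imwrite('pics/c1.png',c[:,:,::-1])
E
```

```text
clock: 1.3
eef_pos: [443.7, -20.1, 200.8]
eef_rot: [3.142, -0.0, 1.482]
wrist_force: [0.1, 0.3, -0.3]
finger_gap: 46.9
finger_force: 0.0
clock: 1.6
eef_pos: [442.9, -17.1, 200.7]
eef_rot: [-3.141, -0.0, 1.485]
wrist_force: [-1.3, -0.4, -0.4]
finger_gap: 47.1
finger_force: 0.0
shift cm [-3.41  2.21  6.07] roll 0.02 at [442.9 -17.1 200.7] yaw 1.4851 F [-1.3 -0.4 -0.4] gap 47.1 ff 0.0 t 1.6
```

View pics/c1.png

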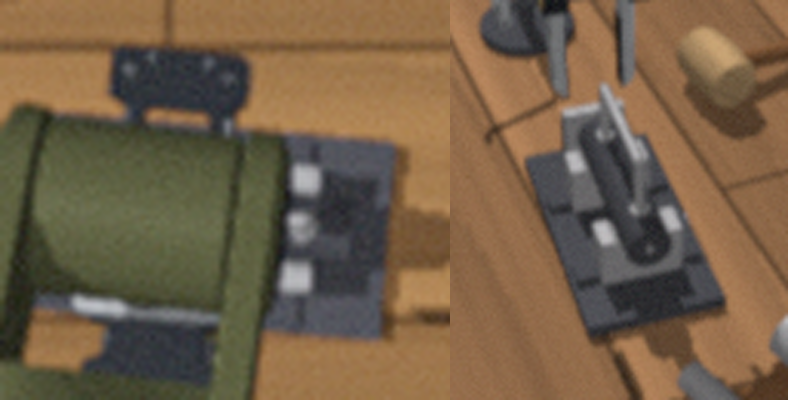

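Side crop: the fingers are above and behind the handle. The crossbar runs from about (290,179) to (304,200) in full side pixels, unobstructed.

```bash
python3 -m creep '[[0,[-1.7,1.1,0],0],[0,[-3.4,2.2,0],0],[0,[-3.4,2.2,0],0],[0,[-3.4,2.2,0],0]]'; python3 - <<'E'
from h import *
rel(462,-53,140,1.483)
print(onz('side',289.8,179.3,147),onz('side',303.5,200.5,147), proj('side',(464.3,-25.5,145)))
E
```

```text
clock: 2.1
eef_pos: [462.0, -52.8, 200.8]
eef_rot: [-3.141, -0.0, 1.485]
wrist_force: [-0.1, -0.3, -0.3]
finger_gap: 46.8
finger_force: 0.0
shift cm [-0.02 -0.    6.08] roll 0.02 at [462.  -52.8 200.8] yaw 1.4849 F [-0.1 -0.3 -0.3] gap 46.8 ff 0.0 t 2.1
[467.28184048  21.15002129 147.        ] [467.54919322 -80.20526818 147.        ] [294.86082206 189.58961925]
```

```bash
python3 -m creep '[[0,[0,0,2],0],[0,[0,0,4],0],[0,[0,0,6.1],0],[0,[0,0,6.1],0],[0,[0,0,6.1],0],[-1,[0,0,6.1],0],[-1,[0,0,6.1],0],[-1,[0,0,6.1],0],[-1,[0,0,6.1],0],[-1,[0,0,6.1],0],[-1,[0,0,6.1],0],[-1,[0,0,6.1],0]]' 60; python3 -m creep '[[-1,[0,0,-1],0],[-1,[0,0,-3],0],[-1,[0,0,-6],0],[-1,[0,0,-9],0],[-1,[0,0,-12],0],[-1,[0,0,-12.5],0],[-1,[0,0,-12.5],0],[-1,[0,0,-12.5],0]]'; python3 - <<'E'
from h import *
rel(0,0,0)
a=shot('side','s2');b=shot('top','t2')
c=np.hstack([cv2.resize(b[150:290,230:360],(400,430),interpolation=2),cv2.resize(a[60:270,210:400],(389,430),interpolation=2)])
cv2.imwrite('pics/c2.png',c[:,:,::-1])
E
```

```text
clock: 3.3
eef_pos: [462.4, -53.7, 140.0]
eef_rot: [3.141, 0.0, 1.484]
wrist_force: [0.3, -0.3, 2.2]
finger_gap: 8.5
finger_force: 60.0
clock: 4.1
eef_pos: [461.8, -53.6, 263.3]
eef_rot: [-3.139, -0.0, 1.484]
wrist_force: [-0.1, -0.5, -3.4]
finger_gap: 8.4
finger_force: 60.0
shift cm [  1.35 -46.41  26.44] roll 0.0 at [461.8 -53.6 263.3] yaw 1.4843 F [-0.1 -0.5 -3.4] gap 8.4 ff 60.0 t 4.1
```

View pics/c2.png

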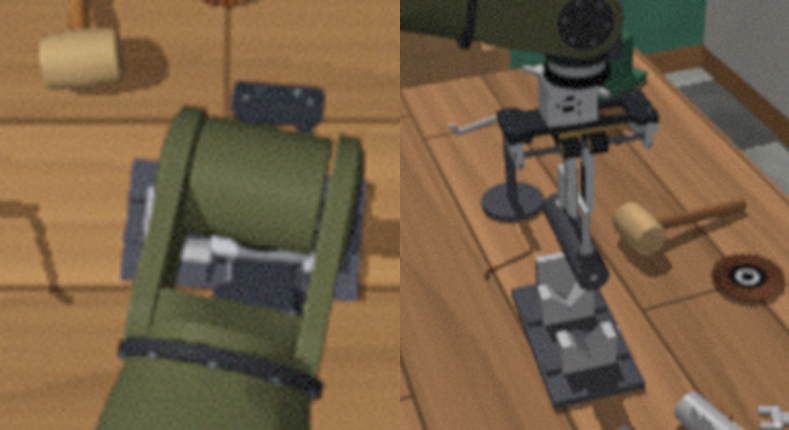

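Bar is lifted by the handle, hanging about level with its near end at about side px (305,194); vees are empty.

```bash
python3 - <<'E'
from h import *
print('near end centre if level',proj('side',(457.5,-112,192)), 'far end', proj('side',(472.5,58,192)))
# hook frame
hy=0.265; hx=np.array([np.cos(hy),np.sin(hy)]); ys=np.array([-np.sin(hy),np.cos(hy)])
seat=np.array([491,346.5])-55*hx
yaw=np.pi/2+hy
for nm,off in(('pre -80',-80),('seat',0)):
  g=seat+off*hx-26.5*ys; print(nm,seat,g); rel(*g,250,yaw)
E
```

```text
near end centre if level [304.43778769 195.18415577] far end [286.43459629 158.77105309]
pre -80 [437.91991245 332.09499025] [367.65310799 285.56729753]
shift cm [ 32.97 -12.31   1.37] roll -4.03 at [461.9 -53.6 263.4] yaw 1.4843 F [-0.3  0.1 -3.4] gap 8.7 ff 60.0 t 4.2
seat [437.91991245 332.09499025] [444.86050806 306.52003898]
shift cm [35.73 -4.8   1.36] roll -4.03 at [461.9 -53.6 263.4] yaw 1.4843 F [-0.3  0.1 -3.4] gap 8.7 ff 60.0 t 4.2
```

```bash
python3 -m creep '[[-1,[2,-1,0],-0.5],[-1,[5,-2.5,0],-1],[-1,[8.5,-4,0],-1.5],[-1,[12,-5.5,0],-2],[-1,[15.5,-7,0],-2.5],[-1,[19,-8.5,0],-3],[-1,[22.5,-10,0],-3.5],[-1,[26,-11.5,0],-4],[-1,[29,-12.5,0],-4],[-1,[31.5,-13.2,0],-4],[-1,[32.6,-13.2,0],-4],[-1,[32.6,-13.2,0],-4]]'; python3 - <<'E'
from h import *
hy=0.265; hx=np.array([np.cos(hy),np.sin(hy)]); ys=np.array([-np.sin(hy),np.cos(hy)])
seat=np.array([491,346.5])-55*hx
rel(*(seat-90*hx-26.5*ys),205,np.pi/2+hy)
E
```

```text
clock: 5.4
eef_pos: [358.9, 283.0, 264.0]
eef_rot: [-3.14, 0.001, 1.835]
wrist_force: [0.2, -0.9, -3.7]
finger_gap: 8.5
finger_force: 60.0
shift cm [ 0.02 -0.08  5.9 ] roll -0.01 at [358.9 283.  264. ] yaw 1.8349 F [ 0.2 -0.9 -3.7] gap 8.5 ff 60.0 t 5.4
```

```bash
python3 -m creep '[[-1,[0,0,1.5],0],[-1,[0,0,3.5],0],[-1,[0,0,5],0],[-1,[0,0,5.8],0],[-1,[0,0,5.8],0],[-1,[0,0,5.8],0],[-1,[0,0,5.8],0],[-1,[0,0,5.8],0]]'; python3 - <<'E'
from h import *
rel(358,283,205)
a=shot('side','s3');b=shot('top','t3')
c=np.hstack([cv2.resize(b[180:300,150:280],(412,380),interpolation=2),cv2.resize(a[40:180,190:330],(380,380),interpolation=2)])
cv2.imwrite('pics/c3.png',c[:,:,::-1])
E
```

```text
clock: 6.2
eef_pos: [359.2, 282.6, 207.4]
eef_rot: [3.141, -0.0, 1.833]
wrist_force: [-0.7, 0.7, -3.9]
finger_gap: 8.4
finger_force: 60.0
shift cm [ 0.07 -0.11  0.24] roll 0.0 at [359.2 282.6 207.4] yaw 1.8334 F [-0.7  0.7 -3.9] gap 8.4 ff 60.0 t 6.2
```

View pics/c3.png

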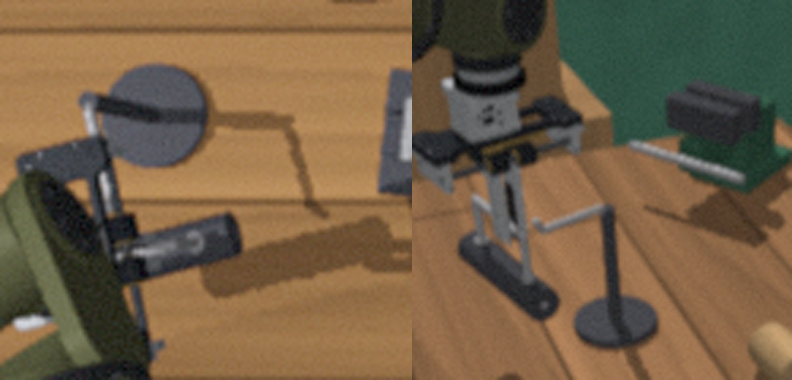

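Side crop: tip at about (237,122) with the handle window just outboard of it, bar level and below the arm.

```bash
python3 - <<'E'
from h import *
print(proj('side',(394.2,320.1,192)),proj('side',(491,346.5,180)),onz('side',237.2,121.8,192),onz('side',262.6,116.6,180))
p=manip.read_state()['eef_pos'];print(p)
hy=0.265; hx=np.array([np.cos(hy),np.sin(hy)]); ys=np.array([-np.sin(hy),np.cos(hy)])
seat=np.array([491,346.5])-55*hx
rel(*(seat-26.5*ys),207,np.pi/2+hy)
E
```

```text
[234.25897033 120.91021295] [261.19044726 114.95415248] [401.26022264 311.15127292 192.        ] [491.85074851 334.21028092 180.        ]
[359.10559654 282.57675449 207.24255885]
shift cm [0.09 8.9  0.03] roll -0.03 at [359.1 282.6 207.2] yaw 1.8335 F [-0.4  0.8 -3. ] gap 8.3 ff 60.0 t 6.3
```

```bash
python3 -m creep '[[-1,[-0.1,1,0],0],[-1,[-0.2,2.5,0],0],[-1,[-0.2,4,0],0],[-1,[-0.2,5.5,0],0],[-1,[-0.2,7,0],0],[-1,[-0.2,8.2,0],0],[-1,[-0.2,8.9,0],0],[-1,[-0.2,8.9,0],0],[-1,[-0.2,8.9,0],0]]'; python3 -m creep '[[-1,[0,0,0.5],0],[-1,[0,0,1],0],[-1,[0,0,1.5],0],[-1,[0,0,1.9],0],[-1,[0,0,2.2],0],[-1,[0,0,2.4],0],[-1,[0,0,2.4],0],[-1,[0,0,2.4],0]]'
```

```text
clock: 7.2
eef_pos: [445.3, 303.6, 206.7]
eef_rot: [-3.141, 0.0, 1.833]
wrist_force: [-0.1, -0.2, -3.2]
finger_gap: 8.5
finger_force: 60.0
clock: 8.0
eef_pos: [445.5, 303.7, 183.0]
eef_rot: [3.141, -0.0, 1.833]
wrist_force: [0.4, -1.0, -4.9]
finger_gap: 8.4
finger_force: 60.0
```

```bash
python3 -m creep '[[-1,[0,0,0.2],0],[-1,[0,0,0.3],0],[-1,[0,0,0.4],0],[-1,[0,0,0.4],0],[-1,[0,0,0.4],0]]'; python3 - <<'E'
from h import *
a=shot('side','s4')
cv2.imwrite('pics/c4.png',cv2.resize(a[60:180,200:320],(480,480),interpolation=2)[:,:,::-1])
E
```

```text
clock: 8.5
eef_pos: [445.7, 303.7, 179.2]
eef_rot: [3.141, -0.0, 1.833]
wrist_force: [0.2, -1.2, 2.2]
finger_gap: 8.7
finger_force: 60.0
```

View pics/c4.png

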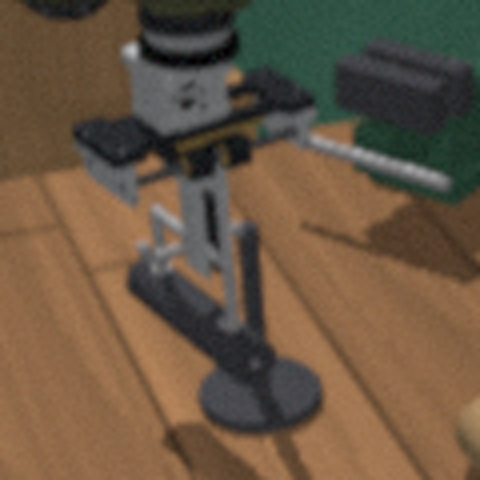

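The arm passes through the handle window, the tip shows at crop (145,248), and the wrist force has reversed, so the hook is carrying the bar. Now I release it and lift away.

```bash
python3 -m creep '[[-0.7,[0,0,0],0],[-0.5,[0,0,0],0],[-0.3,[0,0,0],0],[-0.3,[0,0,0],0],[-0.3,[0,0,0],0],[-0.3,[0,0,0],0],[-0.3,[0,0,-0.5],0],[-0.3,[0,0,-1.5],0],[-0.3,[0,0,-3],0],[-0.3,[0,0,-5],0],[-0.3,[0,0,-8],0],[-0.3,[0,0,-8],0]]'; python3 - <<'E'
from h import *
a=shot('side','s5')
cv2.imwrite('pics/c5.png',cv2.resize(a[60:180,200:320],(400,400),interpolation=2)[:,:,::-1])
# tube: axis pose, grasp
rel(558,-318,200,1.853)
E
```

```text
clock: 9.75
eef_pos: [446.5, 304.3, 263.6]
eef_rot: [3.135, -0.002, 1.833]
wrist_force: [-0.2, 0.5, 0.2]
finger_gap: 32.8
finger_force: 0.0
shift cm [-62.98  -5.36   6.04] roll -0.22 at [446.  304.  261.2] yaw 1.8334 F [-0.2  0.1 -0.3] gap 32.6 ff 0.0 t 9.8
```

View pics/c5.png

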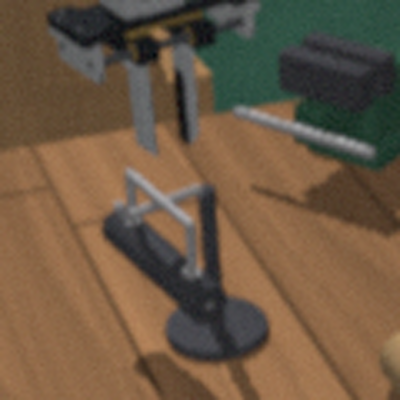

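The bar hangs on the hook, let go, with the fingers clear above. Next I refine the tube pose and travel to it.

```bash
python3 -m creep '[[-0.1,[-4,-0.4,0],0],[0.2,[-8.5,-0.8,0],0],[0.4,[-13,-1.2,0],0],[0.5,[-17.5,-1.6,0],0],[0.5,[-22,-2,0],0],[0.5,[-26.5,-2.4,0],0],[0.5,[-31,-2.8,0],0],[0.5,[-35.5,-3.2,0],0],[0.5,[-40,-3.6,0],0],[0.5,[-44.5,-4,0],0],[0.5,[-49,-4.4,0],0],[0.5,[-53,-4.7,0],-0.2]]' 60; python3 - <<'E'
from h import *
print('top z45',onz('top',405.27,193.42,45),onz('top',405.27,193.42,50))
im=cv2.imread('pics/side0.png'); hsv=cv2.cvtColor(im,cv2.COLOR_BGR2HSV)
m=((hsv[:,:,1]<45)&(hsv[:,:,2]>95)).astype(np.uint8); k=np.zeros_like(m); k[245:330,310:412]=1; m*=k
n,l,s,c=cv2.connectedComponentsWithStats(m)
for i in range(1,n):
  if s[i,4]>100:
    ys,xs=np.where(l==i); r=cv2.minAreaRect(np.stack([xs,ys],1).astype(np.float32)); print(s[i],r,onz('side',*r[0],45),proj('side',(558,-318,45)))
rel(558,-318,200,1.853)
E
```

```text
clock: 11.0
eef_pos: [537.4, -222.5, 258.2]
eef_rot: [-3.141, -0.001, 1.85]
wrist_force: [1.1, -0.4, 0.3]
finger_gap: 70.6
finger_force: 0.0
top z45 [ 561.39826048 -319.59335096   45.        ] [ 560.68213086 -318.57758592   50.        ]
[ 345  251   61   54 1013] ((373.291748046875, 277.68145751953125), (69.70075988769531, 16.66461181640625), 39.47246170043945) [ 559.97637281 -312.46832475   45.        ] [373.68639084 279.51054344]
[385 258  27  12 204] ((398.0, 263.5), (11.0, 26.0), 90.0) [ 642.06758693 -296.0097712    45.        ] [373.68639084 279.51054344]
[315 268  63  59 805] ((344.4400634765625, 296.2019958496094), (78.70441436767578, 11.566557884216309), 43.09084701538086) [ 468.26415729 -335.54520765   45.        ] [373.68639084 279.51054344]
shift cm [-9.75 -0.65  5.81] roll -0.03 at [ 537.4 -222.5  258.2] yaw 1.8503 F [ 1.1 -0.4  0.3] gap 70.6 ff 0.0 t 11.0
```

```bash
python3 -m creep '[[0.5,[-3,-0.2,1],0],[0.5,[-6.5,-0.4,2.5],0],[0.5,[-9,-0.4,4],0],[0.5,[-9.7,-0.4,5.5],0],[0.5,[-9.7,-0.4,6],0],[0.5,[-9.7,-0.4,6],0],[0.5,[-9.7,-0.4,6],0]]'; python3 - <<'E'
from h import *
rel(560.5,-317,40,1.853)
a=shot('side','s6');b=shot('top','t6')
c=np.hstack([cv2.resize(b[150:260,355:475],(390,358),interpolation=2),cv2.resize(a[190:345,280:430],(346,358),interpolation=2)])
cv2.imwrite('pics/c6.png',c[:,:,::-1])
E
```

```text
clock: 11.7
eef_pos: [560.9, -313.7, 199.8]
eef_rot: [3.141, 0.001, 1.852]
wrist_force: [-0.5, -1.1, 1.1]
finger_gap: 70.6
finger_force: 0.0
shift cm [-0.3  -0.14 15.98] roll -0.01 at [ 560.9 -313.7  199.8] yaw 1.8519 F [-0.5 -1.1  1.1] gap 70.6 ff 0.0 t 11.7
```

View pics/c6.png

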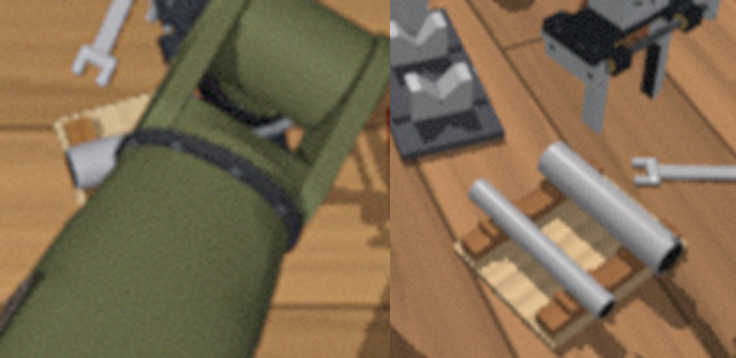

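The fingers straddle the thick tube's line, with the thin tube well to the left in the side crop. Descending.

```bash
python3 -m creep '[[0.5,[-0.3,-0.1,3],0],[0.5,[-0.3,-0.1,6],0],[0.5,[-0.3,-0.1,9],0],[0.5,[-0.3,-0.1,11.5],0],[0.5,[-0.3,-0.1,13.5],0],[0.5,[-0.3,-0.1,15],0],[0.5,[-0.3,-0.1,15.9],0],[0.5,[-0.3,-0.1,15.9],0],[0.5,[-0.3,-0.1,15.9],0]]'; python3 -m creep '[[0.2,[0,0,0],0],[0,[0,0,0],0],[-0.3,[0,0,0],0],[-0.3,[0,0,0],0],[-0.3,[0,0,0],0],[-0.3,[0,0,0],0]]' 40
```

```text
clock: 12.7
eef_pos: [560.9, -318.0, 40.8]
eef_rot: [3.141, 0.001, 1.851]
wrist_force: [-0.3, -0.6, -0.1]
finger_gap: 70.4
finger_force: 0.0
clock: 13.3
eef_pos: [560.6, -317.9, 40.1]
eef_rot: [3.141, 0.0, 1.851]
wrist_force: [-0.3, 0.2, 3.1]
finger_gap: 41.9
finger_force: 40.0
```

```bash
python3 -m creep '[[-0.5,[0,0,-0.5],0],[-0.5,[0,0,-2],0],[-0.5,[0,0,-4],0],[-0.5,[0,0,-7],0],[-0.5,[0,0,-10],0],[-0.5,[0,0,-12],0],[-0.5,[0,0,-12],0],[-0.5,[0,0,-12],0]]' 60; python3 - <<'E'
from h import *
j=-0.088; jy=np.array([-np.sin(j),np.cos(j)])
print(jy); rel(*(np.array([464.6,-21.8])-15*jy),160,np.pi/2+j)
E
```

```text
clock: 14.1
eef_pos: [560.3, -317.7, 159.6]
eef_rot: [-3.141, -0.0, 1.851]
wrist_force: [0.1, -0.2, -4.4]
finger_gap: 41.7
finger_force: 60.0
[0.08788647 0.9961305 ]
shift cm [29.68 -1.55 -0.04] roll 4.22 at [ 560.3 -317.7  159.6] yaw 1.8509 F [ 0.1 -0.2 -4.4] gap 41.7 ff 60.0 t 14.1
```

```bash
python3 -m creep '[[-0.5,[2,-0.1,0],0.4],[-0.5,[5.5,-0.3,0],0.9],[-0.5,[9,-0.5,0],1.4],[-0.5,[12.5,-0.7,0],1.9],[-0.5,[16,-0.9,0],2.4],[-0.5,[19.5,-1.1,0],2.9],[-0.5,[23,-1.3,0],3.4],[-0.5,[26,-1.4,0],3.9],[-0.5,[28.5,-1.5,0],4.2],[-0.5,[29.7,-1.55,0],4.2],[-0.5,[29.7,-1.55,0],4.2],[-0.5,[29.7,-1.55,0],4.2]]'; python3 - <<'E'
from h import *
j=-0.088; jy=np.array([-np.sin(j),np.cos(j)])
rel(*(np.array([464.6,-21.8])-15*jy),80,np.pi/2+j)
im=shot('side','s7')
a=np.array(proj('side',(464.6-8.8,-21.8-15-100,160)));print(a)
c=cv2.resize(im[130:260,240:350],(508,600),interpolation=2)
cv2.imwrite('pics/c7.png',c[:,:,::-1])
# vee bottoms of jig near block from side0: predicted px
for P in ((464.6-5.9,-21.8-66.7,39),(464.6,-21.8,69)): print(proj('side',P))
E
```

```text
clock: 15.3
eef_pos: [463.6, -37.2, 159.5]
eef_rot: [-3.141, 0.0, 1.485]
wrist_force: [-0.6, -0.6, -4.0]
finger_gap: 41.4
finger_force: 60.0
shift cm [ 0.04 -0.03  7.95] roll 0.03 at [463.6 -37.2 159.5] yaw 1.4851 F [-0.6 -0.6 -4. ] gap 41.4 ff 60.0 t 15.3
[307.60523516 210.85479047]
[301.96509128 232.84242592]
[295.01735272 209.72836725]
```

View pics/c7.png

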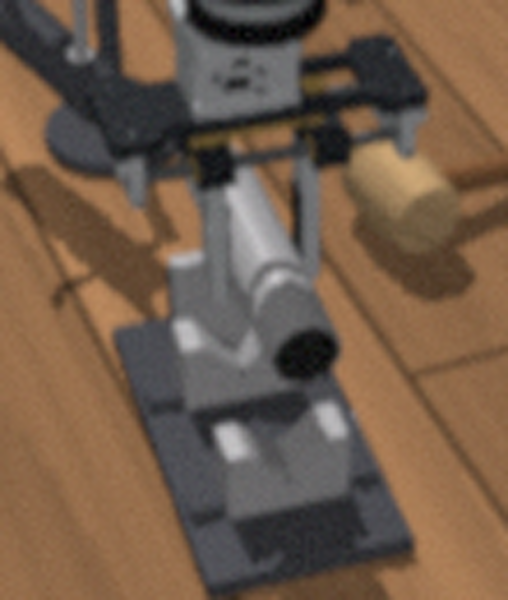

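The gripped tube is level and aligned with the jig. Its near end at side px (306,207) matches a centred grasp, and the vees below are empty. Lowering.

```bash
python3 -m creep '[[-0.5,[0,0,2],0],[-0.5,[0,0,4],0],[-0.5,[0,0,6],0],[-0.5,[0,0,7.5],0],[-0.5,[0,0,8.2],0],[-0.5,[0,0,8.7],0],[-0.5,[0,0,8.7],0],[-0.5,[0,0,8.7],0]]';python3 -m creep '[[-0.5,[0,0,0.2],0],[-0.5,[0,0,0.4],0],[-0.5,[0,0,0.6],0],[-0.5,[0,0,0.6],0],[-0.5,[0,0,0.6],0]]'
```

```text
clock: 16.15
eef_pos: [463.9, -36.9, 73.4]
eef_rot: [3.141, 0.0, 1.484]
wrist_force: [-0.2, -0.2, -4.1]
finger_gap: 41.1
finger_force: 60.0
clock: 16.65
eef_pos: [463.5, -36.7, 66.9]
eef_rot: [-3.142, 0.0, 1.484]
wrist_force: [0.3, -0.4, -3.6]
finger_gap: 41.2
finger_force: 60.0
```

```bash
python3 -m creep '[[-0.5,[0,0,0.1],0],[-0.5,[0,0,0.2],0],[-0.5,[0,0,0.2],0],[-0.5,[0,0,0.2],0]]';python3 -m creep '[[-0.5,[0.2,0,0],0],[-0.5,[0.5,0,0],0],[-0.5,[0.8,0,0],0],[-0.5,[1,0,0],0],[-0.5,[1,0,0],0],[-0.5,[1,0,0],0]]'
```

```text
clock: 17.05
eef_pos: [463.5, -36.7, 64.8]
eef_rot: [-3.142, 0.0, 1.484]
wrist_force: [0.2, -0.6, -3.6]
finger_gap: 41.3
finger_force: 60.0
clock: 17.65
eef_pos: [464.4, -26.7, 64.9]
eef_rot: [-3.142, 0.0, 1.485]
wrist_force: [0.2, -0.7, -4.0]
finger_gap: 41.0
finger_force: 60.0
```

```bash
python3 -m creep '[[-0.5,[0.1,0,0],0],[-0.5,[0.2,0,0],0],[-0.5,[0.3,0,0],0],[-0.5,[0.3,0,0],0],[-0.5,[0.3,0,0],0]]';python3 -m creep '[[-0.5,[0.1,0,0],0],[-0.5,[0.2,0,0],0],[-0.5,[0.2,0,0],0],[-0.5,[0.2,0,0],0]]'
```

```text
clock: 18.15
eef_pos: [464.4, -24.6, 64.8]
eef_rot: [-3.141, 0.002, 1.484]
wrist_force: [-1.5, -9.6, -3.8]
finger_gap: 41.3
finger_force: 60.0
clock: 18.55
eef_pos: [464.5, -24.5, 64.8]
eef_rot: [-3.141, 0.005, 1.484]
wrist_force: [-4.8, -27.1, -3.6]
finger_gap: 41.3
finger_force: 60.0
```

```bash
python3 -m creep '[[-0.5,[-0.25,0,0],0],[-0.5,[-0.25,0,0],0],[-0.5,[-0.25,0,0.05],0],[-0.5,[-0.25,0,0.1],0],[-0.5,[-0.25,0,0.15],0],[-0.5,[-0.25,0,0.15],0],[-0.5,[-0.25,0,0.15],0]]'
```

```text
clock: 19.25
eef_pos: [464.7, -24.7, 63.9]
eef_rot: [3.141, 0.001, 1.484]
wrist_force: [-4.1, -8.0, 3.5]
finger_gap: 41.4
finger_force: 60.0
```

```bash
python3 -m creep '[[-0.5,[0,-0.02,0],0],[-0.5,[-0.02,-0.05,0.03],0],[-0.5,[-0.02,-0.05,0.06],0],[-0.5,[-0.02,-0.05,0.1],0],[-0.5,[-0.02,-0.05,0.1],0],[-0.5,[-0.02,-0.05,0.1],0]]'
```

```text
clock: 19.85
eef_pos: [464.8, -24.7, 63.8]
eef_rot: [3.14, 0.001, 1.484]
wrist_force: [-5.8, -4.8, 14.4]
finger_gap: 41.6
finger_force: 60.0
```

```bash
python3 -m creep '[[-0.5,[0,-0.03,0],0],[-0.5,[0,-0.06,0.01],0],[-0.5,[0,-0.06,0.01],0],[-0.5,[0,-0.06,0.01],0],[-0.5,[0,-0.06,0.01],0]]'; python3 - <<'E'
from h import *
rel(464,-24,64); s=manip.read_state(); print(s['moment'],s['eef_rot'])
a=shot('side','s8');b=shot('top','t8')
c=np.hstack([cv2.resize(a[80:260,200:360],(533,600),interpolation=2)])
cv2.imwrite('pics/c8.png',c[:,:,::-1]); rel(464,-24,64)
E
```

```text
clock: 20.35
eef_pos: [464.7, -24.7, 63.8]
eef_rot: [3.138, 0.001, 1.484]
wrist_force: [-1.2, -5.6, 12.2]
finger_gap: 41.5
finger_force: 60.0
shift cm [ 0.06 -0.08 -0.02] roll 0.0 at [464.7 -24.7  63.8] yaw 1.4844 F [-1.2 -5.6 12.2] gap 41.5 ff 60.0 t 20.35
[-0.9319859   0.41160669 -0.23132015] [3.13816173e+00 7.18046853e-04 1.48440877e+00]
shift cm [ 0.06 -0.08 -0.02] roll 0.0 at [464.8 -24.7  63.8] yaw 1.4843 F [-1.6 -5.1 12.2] gap 41.2 ff 60.0 t 20.45
```

View pics/c8.png

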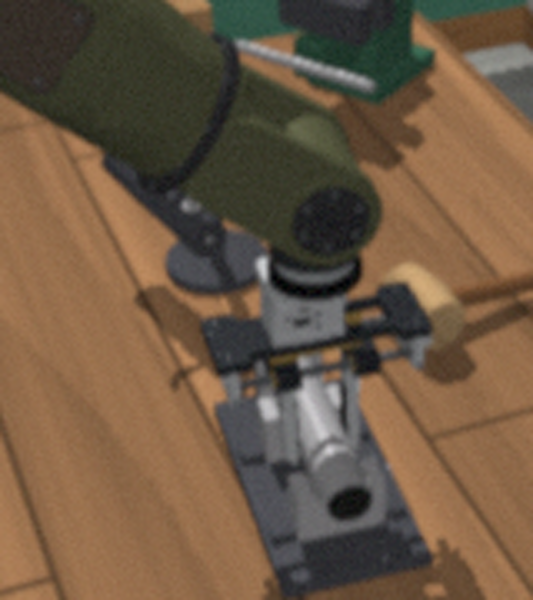

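The tube sits in both vees with its end on the stop: 5 N along the axis, 12 N measured at the wrist and about 16 N on the vees including its weight, balanced side to side. The moments match the wrist lever, so both blocks carry load. The bar still hangs on the hook behind. Handing in.

```bash
python3 -m creep '[[-0.5,[0,0,0.01],0],[-0.5,[0,0,0.02],0],[-0.5,[0,0,0.02],0],[-0.5,[0,0,0.02],0]]'; python3 -c "
from cell import manip
print(manip.sign_off())"
```

```text
clock: 20.85
eef_pos: [464.8, -24.7, 63.8]
eef_rot: [3.138, 0.001, 1.484]
wrist_force: [-3.1, -5.6, 15.6]
finger_gap: 41.5
finger_force: 60.0
the job is handed in; nothing more can be done
None
```

The job is handed in at about 21 s, with no verdict returned: the setting bar hangs on the hook by its handle, and the thick tube is held in both vees with its end on the stop, pressed down at about 15.6 N measured at the wrist.

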